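Catch the popped sample tin

ROBOT

A 7-joint arm with a two-finger parallel gripper is mounted at the origin on the work surface. World frame = base frame: x ahead of the robot, y to its left, z up, the work surface at z = 0. Lengths are in m, angles in rad, forces in N, time in s.
With the tool pointing down it reaches from about 0.35 to 0.775 m from the base axis. Payload 3.1 kg.
Tool frame: the origin (TCP) lies midway between the tips of the shut fingers; the grasp point (between the pads) lies 19 mm behind it (ctrl.tcp_to_grasp is the distance from the TCP to the grasp point, in m); z points along the fingers, x is the direction in which the jaws open and shut, and the axes are right-handed (so a half turn about z gives the same grasp; the last joint's range is limited). The gripper opens to 85 mm and grips with 20 to 120 N. Pads are 22 mm wide; open, the fingers measure 114 mm over their backs; the gripper's body (76 mm by 85 mm) begins 54 mm behind the grasp point. The pads swing forward as they close: fully open they stand 13 mm farther back than shut.
Start: joints at [1.217, 0.311, 0.014, 1.512, -0.004, 1.319, -0.027], TCP at [0.169, -0.523, 0.193] pointing down, gripper open.
Joint ranges: [-2.7, 2.7], [-0.3, 1.91], [-1.27, 1.3], [0.12, 2.57], [-1.44, 4.58], [0.2, 2.03], [-3.05, 3.05]. Speed limits (rad/s): [2.79, 2.79, 3.14, 3.14, 3.14, 3.14, 3.14].

INTERFACE

Orientations are given as a rotation vector (axis times angle).
In Python, from station import telemetry, imaging, workorder, finder, ctrl gives the robot as it stands. The module is installed in compiled form; this text tells all that it offers.
- The arm moves only by the tool drive_tool, never from a script. Its arguments are lists of equal length, an entry for each row: "travel": the shift along the tool's x, y, z in cm, a list of three; "rotation": the turn, a rotation vector about the tool's x, y, z in degrees, a list of three; "grip": the opening, from 0 (shut) to 1 (fully open). A call has 1 to 5 rows; each row is the pose to reach, as a shift and turn from the pose commanded when the call began, along the tool's axes at that moment; what a row does not reach only later rows make up. A row lasts 1/8 s, in which the tool goes at most 62.5 mm and 10.7 degrees, less where a joint would pass 70% of its speed; a pose out of reach is approached as far as the arm can. A call with a gripper value outside its range is refused whole. The fingers move at their own pace and stop on an object; "force" is the grip in N (left out, the last holds). Time passes only in rows, so rows that repeat a pose let the fingers close. It gives the time, the measured TCP pose, the force and the opening at its end, in the units of the state.
- telemetry.get_state(): the state, without advancing time (a new reading comes with each control period).
- imaging.snapshot(name): name is "side" or "top" or "wrist"; returns a dict with "color" (420x560x3 uint8, red, green, blue), "fx", "fy", "cx", "cy" (pixels), "k1" (the pictures are not rectified: a ray, as slopes to the right and down, at radius r is drawn at 1 + k1 r^2 times it, then the intrinsics apply), "cam_to_world" (4x4, takes a point from camera to world coordinates). Camera axes: x right, y down, z forward; pixel columns grow to the right and rows downward; lengths in m; the calibration is good to about 2 mm. A picture is of the moment at which its call begins. There is no depth.
- workorder.close_job(): hands the job in, once; it reports no verdict.
Trained networks look in the newest picture that a camera, given by its name, has taken for a name from the list of things; names that differ only in an ending like _2 or _b are one class to them, and where a whole thing is asked for, a point or a joint stands for the part that bears it (a point fixed in the world has none). Each returns a list of dicts, best first, with "confidence" (0 to 1); they miss things now and then, are a little off and sometimes report something else, mostly with a low value. They report only what shows in the picture. A call takes as long as a camera call.
- finder.boxes_of(camera, label): "extent" ([left, top, right, bottom] in pixels, round what is visible of it).
- finder.spot_point(camera, label): "xy" ([column, row] in pixels: a listed point, or the origin of a listed thing).
The state is a dict: "clock": time; "q": joint angles; "qd": joint speeds; "tau": joint torques, N m; "position": TCP position; "tool_rot": TCP orientation; "contact_force": force on the tool from outside, world axes, zero at the start; "ft_torque": the same for the moment, N m; "gripper_width": finger opening in m.
Only numpy, scipy, OpenCV 4.12 (cv2) and the standard library are available. Lean on these libraries where they do the work, as an engineer would, in place of code of your own. Each camera call takes 0.05 s, during which the arm holds its last target.

TASK

At the nut stall, have the yellow feeder give out its tin: with one finger press its red key fully down, and with the other finger stop the tin on the track as the spring pops it out, before it slides off the open end. Finish holding just so, the key still fully down under one finger and the tin standing still against the other, inside the track. Do not pinch, squeeze hard or lift the tin, and leave the green feeder and everything else alone.

Things in the scene. Friction and masses are not known exactly. Their poses are not given: they have to be found in the camera images.
- yellow_feeder: yellow tin feeder, fixed block 170 (x) x 112 (y) x 30 mm high. Origin: centre of its underside; x points from the track's open end to the spring housing, y from track to key, z up. Track on top along x, centred at y = -24 mm, floor at z = 30 mm, 48 mm clear between rails 4 mm thick, 8 mm high; open end (red band) at x = -85 mm. Housing, 66 mm above the table, at x = +55 to +85 mm
- yellow_gate (a point): middle of the gate, at track floor height, feeder x = -9.5 mm: a dark steel bar across the track, 4 mm thick, 9 mm high, one piece with the key. It holds back the sprung tin, which waits at feeder x = +15 mm. With the key about 9 mm down the gate is below the floor and the pusher drives the tin to the open end and off it, unless something stops it
- yellow_track_end (a point): middle of the track's open end, on its floor (feeder x = -85, y = -24 mm). The track is empty from the gate to here, and a finger fits down into it, for instance straight beside the key (feeder x = -55 mm)
- yellow_key_top (a point): centre of the top face of the yellow feeder's red key, 36 x 36 mm; at feeder x = -55, y = +34 mm, so 58 mm sideways of the track's centre line; its top is 48 mm above the table when up and 36 mm (6 mm above the track floor) when fully down. It moves with the key
- yellow_key (a joint): travel of the yellow feeder's key in m: 0 up, 0.012 fully down; sprung, 2 N to start and 4.5 N at the bottom; comes up when let go, raising the gate
- yellow_tin: round aluminium tin with yellow lid, 44 mm across, 30 mm high, about 60 g, loose on the yellow feeder's track; origin at the centre of its underside, z up
- yellow_pusher (a joint): travel of the yellow feeder's pusher (12 mm high black bar) in m, 0 with the tin waiting, up to 0.122 at the open end; it drives at about 0.05 to 0.08 m/s and pushes with 2 to 3 N all the way
- green_feeder: green tin feeder, same size, build and axes as the yellow one; to be left alone
- green_key (a joint): travel of the green feeder's key in m, 0 up, 0.012 down
- green_tin: tin like the yellow one with green lid, waiting on the green feeder; origin at the centre of its underside
- spare_tin: loose tin with blue lid, 44 mm across, 30 mm high, on the table; origin under its centre
- jar: small amber jar with steel cap, 52 mm across, 85 mm high; origin under its centre
- tall_jar: amber jar with green cap, 68 mm across, 130 mm high; origin under its centre
- scoop: clear plastic scoop, pan 90 x 70 x 40 mm, handle 100 mm long towards its -x; origin under the pan's centre
- bowl: white bowl, 100 mm across, 45 mm high; origin under its centre
- snack_box: cardboard box 50 x 80 x 60 mm; origin under its centre

How it is judged:
On the way:
1. the yellow feeder's key is pressed down (value of joint yellow_key above 0.006 m).
At the end, for the whole second after the job is handed in: The yellow key is held at least 9 mm down (of 12), and the yellow tin has come at least 21 mm out of its waiting place, its centre still 10 mm or more short of the track's open end, upright within 0.2 rad, on the track floor, still (under 0.02 m/s) and pressing on a finger with over 0.3 N (x of yellow_tin in the frame of yellow_feeder between -0.075 and -0.006 m and value of joint yellow_key above 0.009 m and contact force between the fingers and yellow_tin above 0.3 N and linear speed of yellow_tin below 0.02 m/s and angle between yellow_tin's own z axis and vertical below 0.2 rad and z of yellow_tin in the frame of yellow_feeder between 0.026 and 0.036 m and y of yellow_tin in the frame of yellow_feeder between -0.032 and -0.016 m and value of joint green_key below 0.004 m); the arm keeps its last pose, push and grip.
It fails at once if the tin slides off the open end of the track (x of yellow_tin in the frame of yellow_feeder below -0.082 m).
It fails at once if the yellow tin is lifted, thrown off the track or knocked over (z of yellow_tin in the frame of yellow_feeder above 0.04 m or z of yellow_tin in the frame of yellow_feeder below 0.022 m or angle between yellow_tin's own z axis and vertical above 0.5 rad).
It fails at once if a finger squeezes the tin hard (over 25 N) (contact force between the fingers and yellow_tin above 25 N).
It fails at once if the green feeder is operated (value of joint green_key above 0.005 m or distance of green_tin from where it was at the start of the episode above 0.012 m).
It fails at once if a bystander is shoved or lifted (distance of any of spare_tin, jar, tall_jar, scoop, bowl, snack_box from where it was at the start of the episode above 0.025 m).
It also fails if it takes over 29 s, if anything falls off the work surface, if the arm or the gripper's body presses on something with over 40 N, if the wrist force passes 120 N, or if a joint passes its speed limit or range.

## Working session

There is one attempt and no reset: what is moved stays moved. The work goes in short steps, Python scripts to look and compute and a tool call to move; the robot and the scene stay as the last step left them, time stands still between calls to the robot, and variables do not carry over. Pictures are saved under pics/ and viewed, and the job is handed in when it is done.

Besides the shell and the picture viewer there is one more tool, called after "Call:" as name(argument=value, ...) on one line, values as JSON. drive_tool: Moves the arm, as the interface text tells. Its arguments: {"type":"object","properties":{"travel":{"type":"array","items":{"type":"array","items":{"type":"number"}}},"rotation":{"type":"array","items":{"type":"array","items":{"type":"number"}}},"grip":{"type":"array","items":{"type":"number"}},"force":{"type":"number"}},"required":["travel","rotation","grip"]}

```bash
mkdir -p pics
cat > h.py <<'E'
import numpy as np, cv2
from station import telemetry, imaging, workorder, finder, ctrl
from scipy.spatial.transform import Rotation as R
def snap(n,f=None):
    s=imaging.snapshot(n)
    if f: cv2.imwrite('pics/'+f,s['color'][:,:,::-1])
    return s
def ray(s,p):
    d=np.array([(p[0]-s['cx'])/s['fx'],(p[1]-s['cy'])/s['fy']]); u=d.copy()
    for _ in range(30): u=d/(1+s['k1']*(u@u))
    T=np.array(s['cam_to_world']); v=T[:3,:3]@np.array([u[0],u[1],1]); return T[:3,3],v/np.linalg.norm(v)
def atz(s,p,z):
    o,v=ray(s,p); return o+v*(z-o[2])/v[2]
def proj(s,P):
    T=np.array(s['cam_to_world']); c=T[:3,:3].T@(np.array(P)-T[:3,3]); u=c[:2]/c[2]; u=u*(1+s['k1']*(u@u))
    return np.array([u[0]*s['fx']+s['cx'],u[1]*s['fy']+s['cy']])
E
python3 - <<'E'
from h import *
st=telemetry.get_state(); print({k:np.round(v,3) for k,v in st.items()}, ctrl.tcp_to_grasp)
for c in ['top','side','wrist']:
    s=snap(c,c+'0.png')
    print(c,np.round(s['cam_to_world'],3).tolist(),s['fx'],s['k1'])
    for l,z in [('yellow_gate',.03),('yellow_track_end',.03),('yellow_key_top',.048),('yellow_feeder',0),('yellow_tin',.03),('green_feeder',0),('green_tin',.03)]:
        for r in finder.spot_point(c,l)[:2]: print(l,round(r['confidence'],2),np.round(r['xy'],1),np.round(atz(s,r['xy'],z),4))
E
```

```text
{'clock': np.float64(0.0), 'q': array([ 1.217,  0.312,  0.014,  1.513, -0.004,  1.319, -0.027]), 'qd': array([-0.   ,  0.002,  0.001, -0.001,  0.   , -0.001,  0.   ]), 'tau': array([-0.0000e+00, -3.7992e+01,  1.4600e-01, -2.3059e+01,  1.2000e-02,
        1.4000e-02,  0.0000e+00]), 'position': array([ 0.168, -0.523,  0.192]), 'tool_rot': array([-2.538,  1.849,  0.003]), 'contact_force': array([0.114, 0.195, 0.654]), 'ft_torque': array([-0.007, -0.067,  0.027]), 'gripper_width': np.float64(0.085)} 0.0187
top [[0.006, -0.996, 0.089, 0.455], [-1.0, -0.005, 0.011, -0.012], [-0.01, -0.089, -0.996, 1.475], [0.0, 0.0, 0.0, 1.0]] 480.7143773484394 -0.07445963625384751
yellow_track_end 0.67 [281.6 176.7] [ 0.6952 -0.0031  0.03  ]
yellow_key_top 0.64 [192.2 237.4] [0.5086 0.2623 0.048 ]
yellow_feeder 0.93 [208.1 221.9] [0.5585 0.2231 0.    ]
yellow_tin 0.72 [213.  219.2] [0.5646 0.2036 0.03  ]
green_feeder 0.94 [347.4 228.4] [ 0.5405 -0.2058  0.    ]
green_tin 0.43 [357.5 227.6] [ 0.5413 -0.2324  0.03  ]
side [[-0.805, -0.421, 0.419, 0.172], [-0.594, 0.559, -0.579, 0.582], [0.009, -0.715, -0.69
[... 209 characters left out ...]
7 256.2] [0.4545 0.0416 0.03  ]
yellow_track_end 0.65 [264.2 308.3] [0.4663 0.2187 0.03  ]
yellow_key_top 0.76 [227.9 309.5] [0.5142 0.2721 0.048 ]
yellow_key_top 0.46 [211.  399.9] [0.4228 0.4176 0.048 ]
yellow_feeder 0.7 [225.3 299. ] [0.5586 0.2352 0.    ]
yellow_feeder 0.47 [395.3 159.7] [ 0.4791 -0.4314  0.    ]
yellow_tin 0.73 [234. 276.] [0.5671 0.1943 0.03  ]
green_feeder 0.81 [334.7 191.5] [ 0.5495 -0.2015  0.    ]
green_feeder 0.23 [241.1 284. ] [0.5566 0.1855 0.    ]
green_tin 0.83 [341.1 178.3] [ 0.5485 -0.2273  0.03  ]
wrist [[0.306, -0.902, -0.304, 0.248], [-0.952, -0.29, -0.098, -0.499], [0.001, 0.319, -0.948, 0.374], [0.0, 0.0, 0.0, 1.0]] 307.961411618526 0.020785828001697874
```

View pics/top0.png

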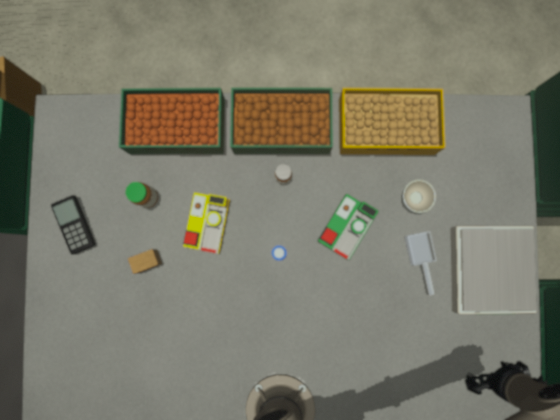

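View pics/side0.png

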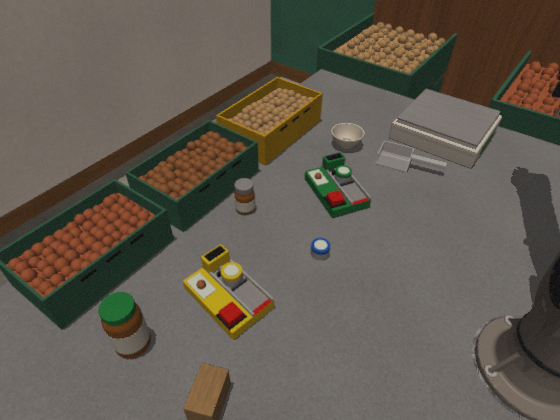

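```bash
cat >> h.py <<'E'
from scipy.optimize import least_squares
def fit(obs):  # obs: list (s, label,xy,w)
    M={'yellow_gate':(-.0095,-.024,.03),'yellow_track_end':(-.085,-.024,.03),'yellow_key_top':(-.055,.034,.048),'yellow_feeder':(0,0,0),'yellow_tin':(.015,-.024,.03)}
    def W(p,l):
        m=np.array(M[l]) if isinstance(l,str) else np.array(l); c,s=np.cos(p[2]),np.sin(p[2])
        return np.array([p[0]+c*m[0]-s*m[1],p[1]+s*m[0]+c*m[1],m[2]])
    f=lambda p: np.concatenate([(proj(s,W(p,l))-xy)*w for s,l,xy,w in obs])
    r=least_squares(f,[.557,.228,-.1],loss='soft_l1'); return r.x,f(r.x).reshape(-1,2),W
def drawfit(s,p,W,fn,sc=4,pad=20):
    pts=[(x,y,.03) for x,y in [(-.085,-.056),(.055,-.056),(.055,.056),(-.085,.056)]]
    base=[(x,y,0) for x,y in [(-.085,-.056),(.085,-.056),(.085,.056),(-.085,.056)]]
    key=[(-.055+a,.034+b,.048) for a,b in [(-.018,-.018),(.018,-.018),(.018,.018),(-.018,.018)]]
    a=np.array([proj(s,W(p,q)) for q in pts+base+key])
    lo=np.maximum(np.floor(a.min(0)-pad),0).astype(int); hi=(a.max(0)+pad).astype(int)
    im=s['color'][lo[1]:hi[1],lo[0]:hi[0],::-1].copy()
    sc=min(sc,780/im.shape[1],580/im.shape[0])
    im=cv2.resize(im,None,fx=sc,fy=sc,interpolation=cv2.INTER_CUBIC)
    for k,c in [(0,(255,0,255)),(4,(255,255,0)),(8,(255,0,0))]:
        q=((a[k:k+4]-lo+.5)*sc).astype(int); cv2.polylines(im,[q],True,c,1)
    cv2.imwrite('pics/'+fn,im)
E
python3 - <<'E'
from h import *
T=snap('top');S=snap('side')
obs=[(T,'yellow_key_top',[192.2,237.4],1),(T,'yellow_feeder',[208.1,221.9],1),(T,'yellow_tin',[213,219.2],1),
(S,'yellow_gate',[240.2,284],1),(S,'yellow_track_end',[264.2,308.3],1),(S,'yellow_key_top',[227.9,309.5],1),(S,'yellow_feeder',[225.3,299],1),(S,'yellow_tin',[234,276],1)]
p,r,W=fit(obs); print(p,np.round(r,1).tolist())
drawfit(T,p,W,'ft.png',7); drawfit(S,p,W,'fs.png',6)
Rt=R.from_rotvec(telemetry.get_state()['tool_rot']).as_matrix(); print(Rt.round(3))
E
```

```text
[ 0.55678985  0.22457514 -0.2188665 ] [[-2.5, -0.7], [-0.5, 0.6], [1.9, -0.5], [-0.0, 0.5], [-1.2, -0.3], [2.2, 0.1], [4.0, -3.0], [-0.8, 1.3]]
[[ 0.307 -0.952 -0.   ]
 [-0.952 -0.307 -0.   ]
 [ 0.     0.    -1.   ]]
```

```bash
cd pics; python3 -c "
import cv2,numpy as np
a=cv2.imread('ft.png');b=cv2.imread('fs.png');h=max(a.shape[0],b.shape[0])
f=lambda i:cv2.copyMakeBorder(i,0,h-i.shape[0],0,0,cv2.BORDER_CONSTANT)
o=np.hstack([f(a),f(b)]);k=min(800/o.shape[1],1);cv2.imwrite('fc.png',cv2.resize(o,None,fx=k,fy=k))"
```

```text
(no output)
```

View pics/fc.png

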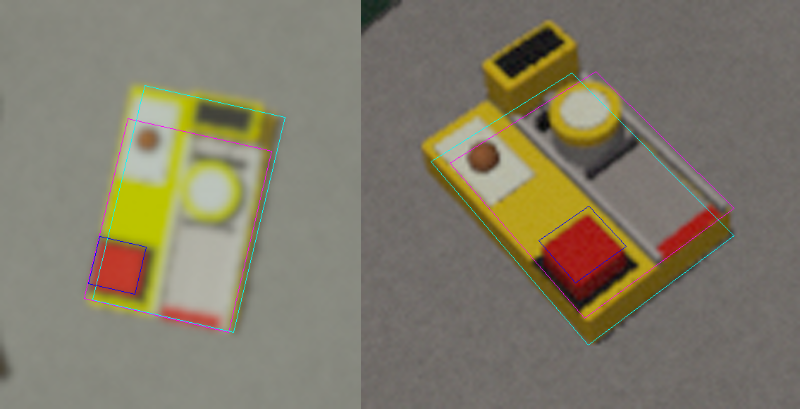

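Call:
drive_tool(travel=[[-4.3,-4.2,0],[-8.6,-8.4,0],[-12.9,-12.6,0],[-17.2,-16.8,0],[-21.5,-21,0]], rotation=[[0,0,0],[0,0,0],[0,0,0],[0,0,0],[0,0,0]], grip=[0.51,0.51,0.51,0.51,0.51])

```text
clock: 1.92
position: [0.3035, -0.2527, 0.1932]
tool_rot: [2.539, -1.849, 0.002]
contact_force: [1.6, -0.6, 0.0]
gripper_width: 0.0434
```

Call:
drive_tool(travel=[[-4.3,-4.2,0],[-8.6,-8.4,0],[-12.9,-12.6,0],[-17.2,-16.8,0],[-21.5,-21,0]], rotation=[[0,0,0],[0,0,0],[0,0,0],[0,0,0],[0,0,0]], grip=[0.51,0.51,0.51,0.51,0.51])

```text
clock: 2.55
position: [0.4374, 0.0161, 0.1933]
tool_rot: [-2.539, 1.85, -0.003]
contact_force: [1.6, -0.5, 0.3]
gripper_width: 0.0432
```

Call:
drive_tool(travel=[[-4.3,-4.2,0],[-8.6,-8.4,0],[-12.9,-12.6,0],[-16.8,-16.4,0],[-16.8,-16.4,0]], rotation=[[0,0,5],[0,0,10],[0,0,15],[0,0,20],[0,0,25.4]], grip=[0.51,0.51,0.51,0.51,0.51])

```text
clock: 3.18
position: [0.5404, 0.2311, 0.1917]
tool_rot: [-2.075, 2.357, 0.008]
contact_force: [-0.1, -1.1, 0.3]
gripper_width: 0.0436
```

Run:
```python
from h import *
st=telemetry.get_state(); print({k:np.round(v,4) for k,v in st.items()})
s=snap('wrist','w1.png'); print(s['cam_to_world'],s['fx'],s['k1'])
obs=[]
for l in ['yellow_gate','yellow_track_end','yellow_key_top','yellow_feeder','yellow_tin']:
    for r in finder.spot_point('wrist',l)[:1]: print(l,r); obs.append((s,l,np.array(r['xy']),1))
p,r,W=fit(obs); print(p,np.round(r,1).tolist()); drawfit(s,p,W,'fw1.png')
```

```text
{'clock': np.float64(3.175), 'q': array([-0.014 ,  0.4578, -0.6191,  1.3853,  0.2591,  1.3805, -2.3303]), 'qd': array([-0.0392, -0.0809,  0.1949,  0.0492, -0.0553,  0.0128, -0.6732]), 'tau': array([-8.42000e-01, -3.89765e+01, -6.60600e+00, -2.32533e+01,
       -1.63000e-02, -3.46100e-01,  4.58500e-01]), 'position': array([0.5404, 0.2311, 0.1917]), 'tool_rot': array([-2.0754,  2.3569,  0.0078]), 'contact_force': array([-0.0517, -1.1093,  0.335 ]), 'ft_torque': array([-0.0812,  0.0733, -0.01  ]), 'gripper_width': np.float64(0.0436)}
[[-0.12696979 -0.93925415 -0.3188735   0.62311742]
 [-0.9919007   0.11912223  0.04407822  0.2196232 ]
 [-0.00341573  0.32188746 -0.94677178  0.37288551]
 [ 0.          0.          0.          1.        ]] 307.961411618526 0.020785828001697874
yellow_gate {'xy': [304.8, 170.6], 'confidence': 0.77}
yellow_track_end {'xy': [302.7, 235.2], 'confidence': 0.57}
yellow_key_top {'xy': [252.6, 213.6], 'confidence': 0.78}
yellow_feeder {'xy': [284.5, 160.9], 'confidence': 0.94}
yellow_tin {'xy': [304.5, 150.3], 'confidence': 0.65}
[ 0.55932475  0.22668004 -0.13958468] [[-0.0, 1.6], [-0.2, -1.6], [0.1, 1.2], [-0.9, -2.0], [1.1, 0.0]]
```

View pics/fw1.png

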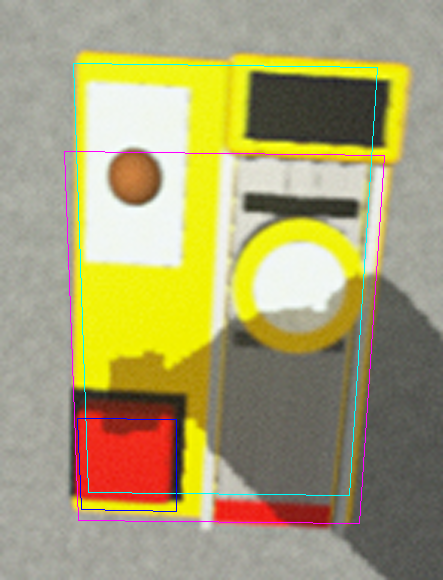

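View pics/w1.png

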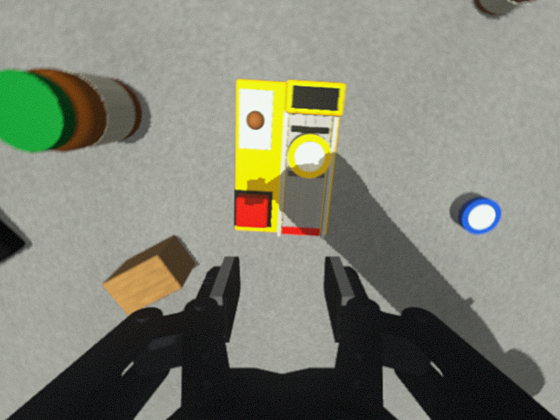

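Call:
drive_tool(travel=[[-1,2,0],[-1,2,0],[-1,2,0]], rotation=[[0,0,0],[0,0,0],[0,0,0]], grip=[0.51,0.51,0.51])

```text
clock: 3.85
position: [0.5224, 0.2374, 0.1932]
tool_rot: [-2.072, 2.361, -0.001]
contact_force: [0.7, 0.4, -1.0]
gripper_width: 0.0438
```

Run:
```python
from h import *
import pickle
st=telemetry.get_state(); print({k:np.round(v,4) for k,v in st.items()})
print(R.from_rotvec(st['tool_rot']).as_matrix().round(4).tolist())
s=snap('wrist','w2.png'); pickle.dump(s,open('s2.pkl','wb'))
obs=[]
for l in ['yellow_gate','yellow_track_end','yellow_key_top','yellow_feeder','yellow_tin']:
    for r in finder.spot_point('wrist',l)[:1]: print(l,r); obs.append((s,l,np.array(r['xy']),1))
p,r,W=fit(obs); print(p,np.round(r,1).tolist()); 
e=finder.boxes_of('wrist','yellow_feeder')[0]['extent']; print(e)
x0,y0,x1,y1=[int(v) for v in e]; x0-=8;y0-=8;x1+=8;y1+=8
sc=min(780/(x1-x0),590/(y1-y0),4); print(x0,y0,sc)
im=cv2.resize(s['color'][y0:y1,x0:x1,::-1],None,fx=sc,fy=sc,interpolation=cv2.INTER_CUBIC); cv2.imwrite('pics/w2z.png',im); print(im.shape)
```

```text
{'clock': np.float64(3.85), 'q': array([-0.0224,  0.427 , -0.6268,  1.425 ,  0.2515,  1.3693, -2.3578]), 'qd': array([ 0.0042,  0.0119,  0.0161, -0.0109,  0.0025, -0.0007, -0.0008]), 'tau': array([-5.09200e-01, -3.93817e+01, -6.11600e+00, -2.24891e+01,
       -8.63000e-02,  6.30000e-03, -1.00000e-03]), 'position': array([0.5224, 0.2374, 0.1932]), 'tool_rot': array([-2.0715e+00,  2.3613e+00, -1.5000e-03]), 'contact_force': array([ 0.6589,  0.434 , -1.0397]), 'ft_torque': array([ 0.0177, -0.0533, -0.0073]), 'gripper_width': np.float64(0.0438)}
[[-0.1302, -0.9915, 0.0009], [-0.9915, 0.1302, -0.0004], [0.0003, -0.001, -1.0]]
yellow_gate {'xy': [306.4, 156.1], 'confidence': 0.96}
yellow_track_end {'xy': [305.5, 217.5], 'confidence': 0.58}
yellow_feeder {'xy': [285.6, 141.3], 'confidence': 0.93}
yellow_tin {'xy': [308.4, 134.0], 'confidence': 0.73}
[ 0.56006697  0.22726851 -0.13970229] [[0.9, -0.9], [-0.4, 1.1], [-0.0, 1.9], [-0.3, -1.3]]
[237.1, 57.9, 349.2, 223.3]
229 49 3.241758241758242
(590, 415, 3)
```

View pics/w2z.png

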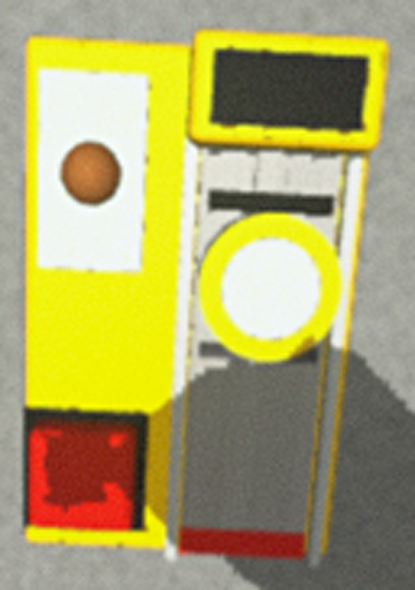

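Run:
```python
from h import *
import pickle
s=pickle.load(open('s2.pkl','rb'))
c=lambda u,v:np.array([229+u/3.2418-.5+.15,49+v/3.2418-.5+.15])
obs=[(s,(.085,.056,.03),c(27,38),1),(s,(-.085,.056,.03),c(27,549),1),(s,(-.085,0,.03),c(178,554),1),(s,(-.085,-.048,.03),c(303,556),1),
(s,(.015,-.024,.06),c(270,287),1),(s,(-.073,.052,.048),c(28,530),1),(s,(-.073,.016,.048),c(135,530),1),(s,'yellow_gate',[306.4,156.1],.5),(s,'yellow_tin',[308.4,134],.3)]
p,r,W=fit(obs); print(p,r.round(1).tolist()); drawfit(s,p,W,'f2.png')
st=telemetry.get_state(); Rt=R.from_rotvec(st['tool_rot']).as_matrix()
k=W(p,'yellow_key_top');t=W(p,(-.055,-.024,.03));m=W(p,(-.055,.005,.03)); print(k,t,m, 'tool shift',Rt.T@(m-st['position']))
print(finder.spot_point('wrist','yellow_key_top'))
```

```text
[ 0.55908268  0.22619413 -0.1773282 ] [[-0.9, -0.8], [-0.6, -1.0], [-0.2, -0.5], [1.2, 0.6], [0.3, -0.1], [0.4, 0.6], [-0.6, 2.0], [0.8, 0.3], [0.4, 0.1]]
[0.51094277 0.26936297 0.048     ] [0.50071156 0.2122725  0.03      ] [0.50582716 0.24081774 0.03      ] tool shift [-0.00140943  0.01727777  0.16275705]
[]
```

View pics/f2.png

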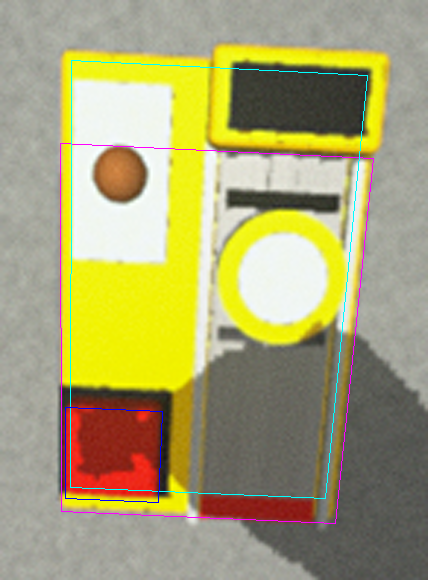

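Call:
drive_tool(travel=[[-0.14,1.73,3],[-0.14,1.73,8],[-0.14,1.73,11.5],[-0.14,1.73,11.5],[-0.14,1.73,11.5]], rotation=[[0,0,2.7],[0,0,2.7],[0,0,2.7],[0,0,2.7],[0,0,2.7]], grip=[0.51,0.51,0.51,0.51,0.51])

```text
clock: 4.88
position: [0.5067, 0.2419, 0.0794]
tool_rot: [-2.013, 2.409, -0.0]
contact_force: [0.2, -0.2, 1.1]
gripper_width: 0.0436
```

Run:
```python
from h import *
st=telemetry.get_state(); print({k:np.round(v,4) for k,v in st.items()})
s=snap('wrist','w3.png'); S=snap('side')
p=[.55908,.22619,-.1773]; _,_,W=fit([(s,'yellow_feeder',np.array([280,140]),1)])
drawfit(S,p,W,'s3.png',5,30)
```

```text
{'clock': np.float64(4.875), 'q': array([-0.0465,  0.4891, -0.5962,  1.6307,  0.2988,  1.1116, -2.4706]), 'qd': array([ 0.0014, -0.0165, -0.0079, -0.018 ,  0.0008, -0.0028, -0.0008]), 'tau': array([ 1.30100e-01, -3.84955e+01, -5.90440e+00, -1.96111e+01,
        1.86000e-02,  7.30000e-02,  7.00000e-04]), 'position': array([0.5067, 0.2419, 0.0794]), 'tool_rot': array([-2.0127e+00,  2.4087e+00, -4.0000e-04]), 'contact_force': array([ 0.2127, -0.187 ,  1.0681]), 'ft_torque': array([-0.0185, -0.0287, -0.0098]), 'gripper_width': np.float64(0.0436)}
```

View pics/s3.png

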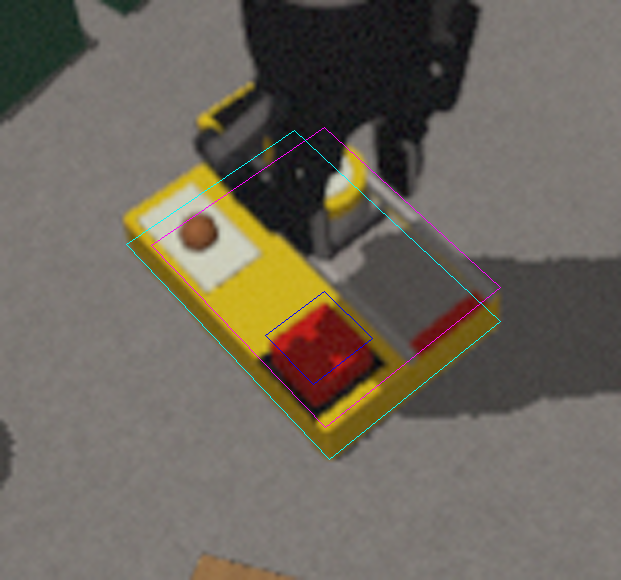

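View pics/w3.png

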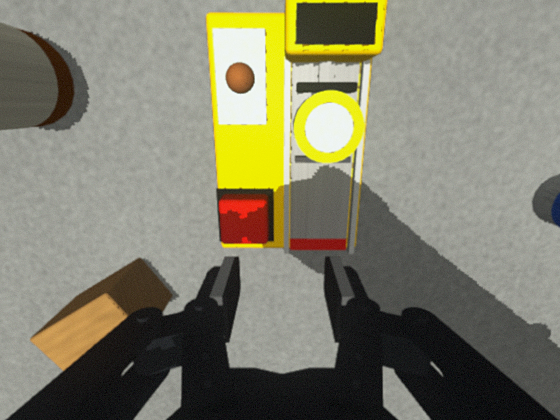

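Run:
```python
from h import *
s=snap('wrist'); p=np.array([.55908,.22619,-.1773]); _,_,W=fit([(s,'yellow_feeder',np.array([280,140]),1)])
st=telemetry.get_state(); Rt=R.from_rotvec(st['tool_rot']).as_matrix()
im=cv2.resize(s['color'][:,:,::-1],None,fx=1.4,fy=1.4,interpolation=cv2.INTER_CUBIC)
def poly(pts,c):
    q=np.array([(proj(s,x)+.5)*1.4 for x in pts]).astype(int); cv2.polylines(im,[q],True,c,1)
poly([W(p,q) for q in [(-.085,-.056,.03),(.085,-.056,.03),(.085,.056,.03),(-.085,.056,.03)]],(255,0,255))
poly([W(p,q) for q in [(-.073,.016,.048),(-.037,.016,.048),(-.037,.052,.048),(-.073,.052,.048)]],(255,0,0))
poly([W(p,q) for q in [(-.085,-.048,.03),(-.085,0,.03),(.05,0,.03),(.05,-.048,.03)]],(0,255,0))
for sg in (-1,1):
    poly([st['position']+Rt@np.array(q) for q in [(sg*.022,-.011,-.004),(sg*.036,-.011,-.004),(sg*.036,.011,-.004),(sg*.022,.011,-.004)]],(255,255,0))
cv2.imwrite('pics/w3o.png',im)
# expected landing offset
f=W(p,(-.055,.005,0))-st['position']; print((Rt.T@f).round(4)); print(R.from_rotvec(st['tool_rot']).as_matrix().round(4)[:,0])
```

```text
[0.0016 0.0013 0.0799]
[-0.1777 -0.9841 -0.0024]
```

View pics/w3o.png

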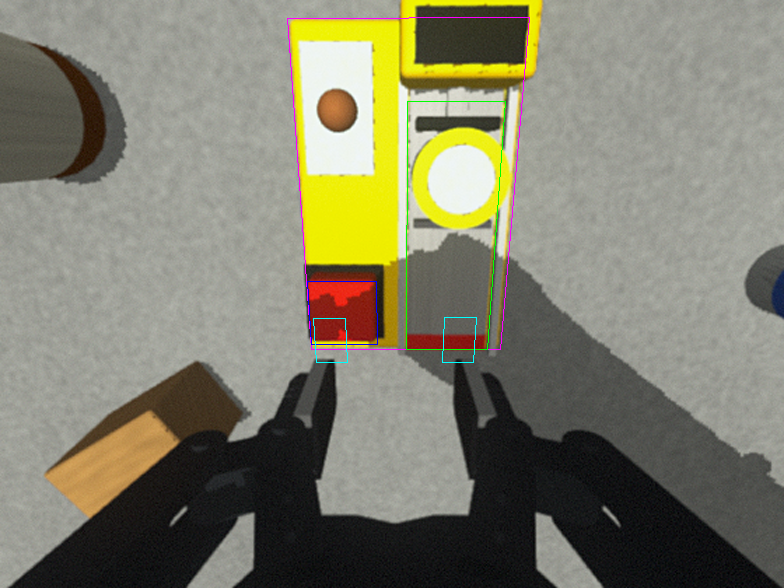

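Run:
```python
from h import *
s=snap('wrist'); st=telemetry.get_state(); Rt=R.from_rotvec(st['tool_rot']).as_matrix()
for y in (-.011,0):
  for d in (0,.004,.008,.012,.016,.02): print(y,d,[(1.4*proj(s,st['position']+Rt@np.array([x,y,-d]))).round(0).tolist() for x in (-.036,-.022,.022,.036)])
x,y=210,240; c=s['color'][240:340,190:370,::-1]; cv2.imwrite('pics/tip.png',cv2.resize(c,None,fx=4.2,fy=4.2,interpolation=cv2.INTER_CUBIC))
```

```text
-0.011 0 [[315.0, 314.0], [346.0, 314.0], [443.0, 314.0], [474.0, 314.0]]
-0.011 0.004 [[313.0, 317.0], [345.0, 317.0], [444.0, 317.0], [476.0, 317.0]]
-0.011 0.008 [[312.0, 321.0], [344.0, 321.0], [445.0, 321.0], [477.0, 321.0]]
-0.011 0.012 [[310.0, 324.0], [343.0, 324.0], [446.0, 324.0], [479.0, 324.0]]
-0.011 0.016 [[308.0, 328.0], [342.0, 328.0], [447.0, 328.0], [481.0, 328.0]]
-0.011 0.02 [[306.0, 332.0], [341.0, 332.0], [448.0, 332.0], [483.0, 332.0]]
0 0 [[316.0, 336.0], [347.0, 336.0], [442.0, 336.0], [473.0, 336.0]]
0 0.004 [[315.0, 340.0], [346.0, 340.0], [443.0, 340.0], [474.0, 340.0]]
0 0.008 [[313.0, 344.0], [345.0, 344.0], [444.0, 344.0], [476.0, 344.0]]
0 0.012 [[311.0, 348.0], [344.0, 348.0], [445.0, 348.0], [477.0, 348.0]]
0 0.016 [[310.0, 352.0], [343.0, 352.0], [446.0, 352.0], [479.0, 352.0]]
0 0.02 [[308.0, 356.0], [342.0, 356.0], [447.0, 356.0], [481.0, 356.0]]
```

View pics/tip.png

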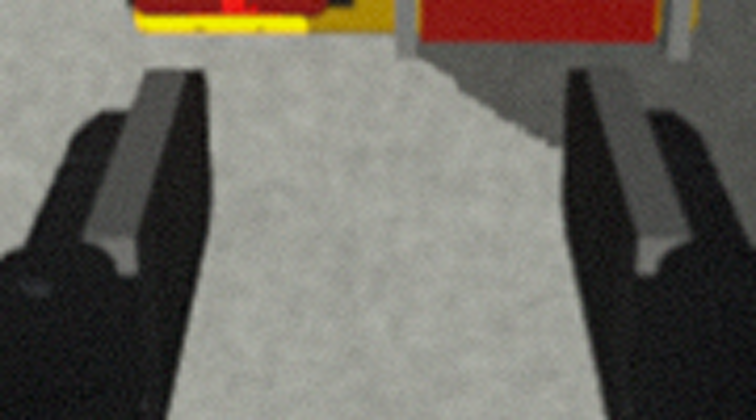

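Run:
```python
from h import *
st=telemetry.get_state(); Rt=R.from_rotvec(st['tool_rot']).as_matrix()
outs=[]
for cam in ['side','top']:
    s=snap(cam)
    c0=proj(s,st['position']); h=45 if cam=='side' else 30; k=390/(2*h)
    x0,y0=(c0-h).astype(int)
    im=cv2.resize(s['color'][y0:y0+2*h,x0:x0+2*h,::-1],None,fx=k,fy=k,interpolation=cv2.INTER_CUBIC)
    raw=im.copy()
    for sg in (-1,1):
      for d,c in ((.004,(255,255,0)),(.037,(0,0,255))):
        q=np.array([(proj(s,st['position']+Rt@np.array(v))-[x0,y0]+.5)*k for v in [(sg*.022,-.011,-d),(sg*.036,-.011,-d),(sg*.036,.011,-d),(sg*.022,.011,-d)]]).astype(int); cv2.polylines(im,[q],True,c,1)
    outs.append(np.hstack([raw,im])[:300 if cam=='top' else 390])
cv2.imwrite('pics/side4.png',outs[0]);
```

```text
(no output)
```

View pics/side4.png

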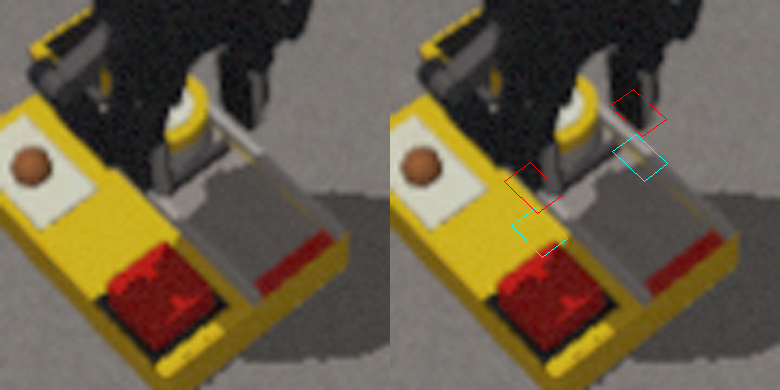

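Call:
drive_tool(travel=[[0.15,0.13,1],[0.15,0.13,2],[0.15,0.13,2.9],[0.15,0.13,2.9],[0.15,0.13,2.9]], rotation=[[0,0,0],[0,0,0],[0,0,0],[0,0,0],[0,0,0]], grip=[0.51,0.51,0.51,0.51,0.51])

```text
clock: 5.8
position: [0.5042, 0.24, 0.0489]
tool_rot: [-2.015, 2.41, 0.0]
contact_force: [-0.2, -0.2, 0.8]
gripper_width: 0.044
```

Run:
```python
from h import *
st=telemetry.get_state(); print(st['position'],st['contact_force'])
s=snap('wrist'); im=s['color'][:,:,::-1]; 
S=snap('side'); c0=proj(S,st['position']); x0,y0=(c0-45).astype(int)
a=cv2.resize(S['color'][y0:y0+90,x0:x0+90,::-1],(390,390),interpolation=cv2.INTER_CUBIC)
b=cv2.resize(im[150:350,180:380],(390,390),interpolation=cv2.INTER_CUBIC)
cv2.imwrite('pics/c5.png',np.hstack([a,b]))
```

```text
[0.50415759 0.23996114 0.04885627] [-0.23837392 -0.22973912  0.8034385 ]
```

View pics/c5.png

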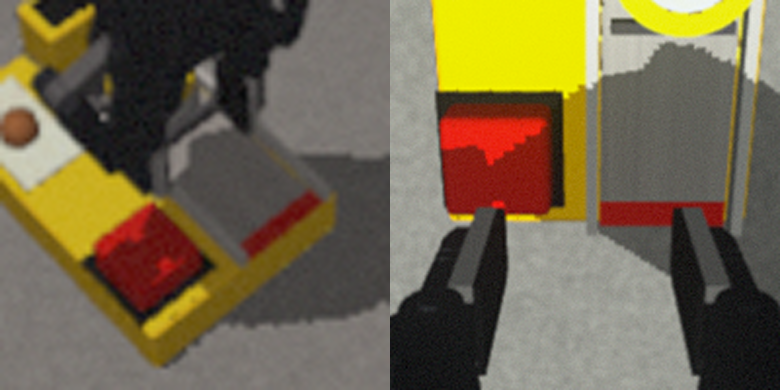

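Call:
drive_tool(travel=[[0,0,0.7],[0,0,1.4],[0,0,1.4]], rotation=[[0,0,0],[0,0,0],[0,0,0]], grip=[0.51,0.51,0.51])

```text
clock: 6.28
position: [0.5033, 0.2393, 0.0339]
tool_rot: [2.013, -2.409, -0.001]
contact_force: [-0.1, 0.5, -0.7]
gripper_width: 0.0434
```

```bash
cat > look.py <<'E'
from h import *
import sys
st=telemetry.get_state(); print(st['clock'],st['position'],st['contact_force'],st['ft_torque'])
s=snap('wrist'); im=s['color'][:,:,::-1]; 
S=snap('side'); c0=proj(S,st['position']); x0,y0=(c0-45).astype(int)
a=cv2.resize(S['color'][y0:y0+90,x0:x0+90,::-1],(390,390),interpolation=cv2.INTER_CUBIC)
b=cv2.resize(im[150:350,180:380],(390,390),interpolation=cv2.INTER_CUBIC)
cv2.imwrite('pics/'+sys.argv[1],np.hstack([a,b]))
E
python3 look.py c6.png
```

```text
6.275 [0.5032971  0.23927278 0.0338723 ] [-0.11395318  0.50023357 -0.72546354] [-0.00609666 -0.02092038 -0.01475726]
```

View pics/c6.png

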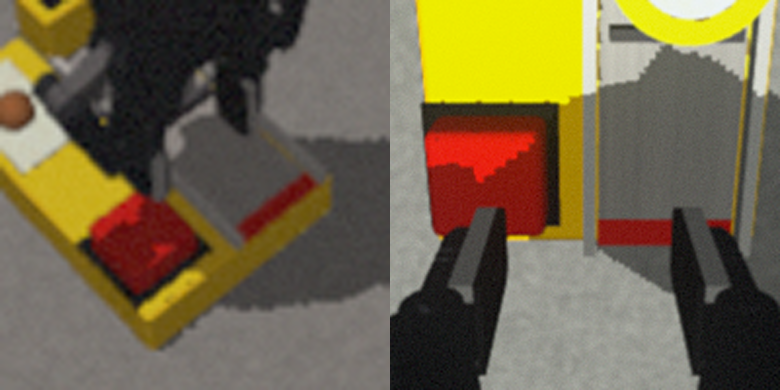

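Call:
drive_tool(travel=[[0,-0.3,0.5],[0,-0.3,1.0],[0,-0.3,1.0]], rotation=[[0,0,0],[0,0,0],[0,0,0]], grip=[0.51,0.51,0.51])

```text
clock: 6.75
position: [0.5066, 0.2389, 0.0242]
tool_rot: [2.014, -2.41, -0.0]
contact_force: [0.1, 0.4, -0.1]
gripper_width: 0.0434
```

```bash
python3 look.py c7.png
```

```text
6.75 [0.50656839 0.23890288 0.02421183] [ 0.1008386   0.35606102 -0.14851564] [ 0.01128184 -0.01388844 -0.01151659]
```

View pics/c7.png

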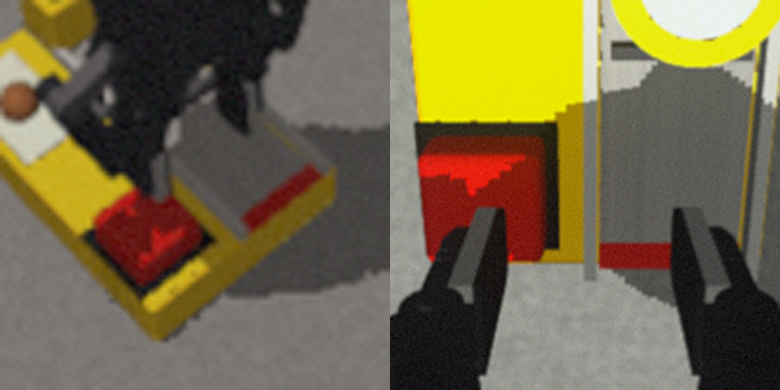

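Call:
drive_tool(travel=[[0,-0.4,0.3],[0,-0.4,0.6],[0,-0.4,0.6]], rotation=[[0,0,0],[0,0,0],[0,0,0]], grip=[0.51,0.51,0.51])

```text
clock: 7.22
position: [0.5107, 0.2383, 0.0185]
tool_rot: [2.014, -2.41, -0.0]
contact_force: [0.5, -0.2, -0.1]
gripper_width: 0.0439
```

```bash
python3 look.py c8.png
```

```text
7.225 [0.5106783  0.23832792 0.01847442] [ 0.48173387 -0.19654963 -0.08175561] [ 0.02569841 -0.01276599  0.02681972]
```

View pics/c8.png

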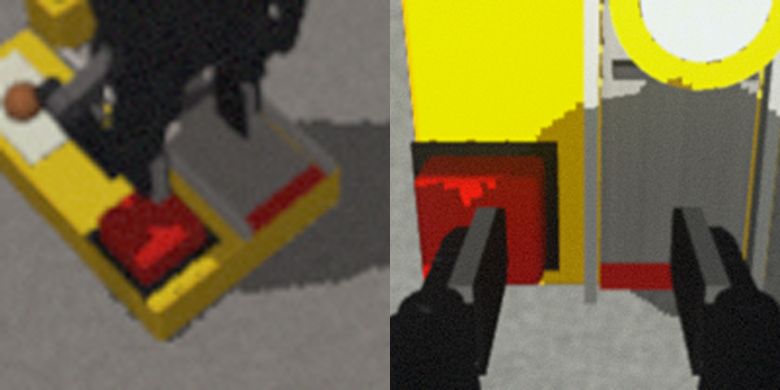

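Call:
drive_tool(travel=[[-0.1,0,0.4],[-0.1,0,0.4]], rotation=[[0,0,0],[0,0,0]], grip=[0.51,0.51])

```text
clock: 7.58
position: [0.5108, 0.2395, 0.0145]
tool_rot: [2.014, -2.41, -0.0]
contact_force: [0.6, -0.6, -0.2]
gripper_width: 0.0438
```

Call:
drive_tool(travel=[[0,0,0.3],[0,0,0.3]], rotation=[[0,0,0],[0,0,0]], grip=[0.51,0.51])

```text
clock: 7.82
position: [0.5109, 0.2394, 0.0116]
tool_rot: [2.014, -2.41, -0.0]
contact_force: [0.2, -0.6, -0.2]
gripper_width: 0.0433
```

```bash
python3 look.py c9.png
```

```text
7.825 [0.51087848 0.23938078 0.01157495] [ 0.15792349 -0.55987298 -0.22538556] [-0.00689071 -0.06938395  0.01827666]
```

View pics/c9.png

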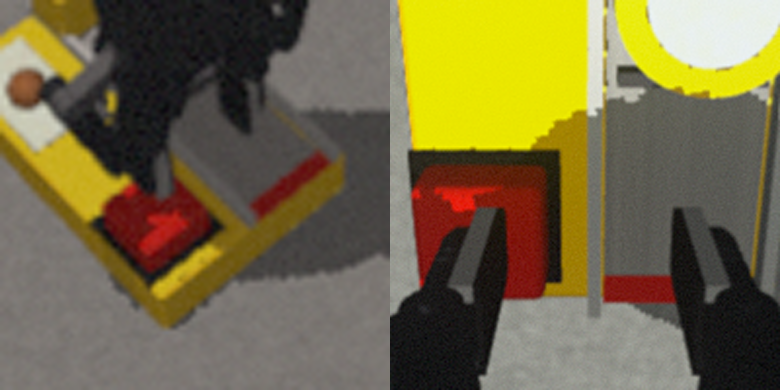

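Call:
drive_tool(travel=[[0,0,0.3],[0,0,0.3]], rotation=[[0,0,0],[0,0,0]], grip=[0.51,0.51])

```text
clock: 8.18
position: [0.5109, 0.2393, 0.0086]
tool_rot: [2.014, -2.41, -0.0]
contact_force: [-0.8, -0.4, 0.2]
gripper_width: 0.0437
```

Call:
drive_tool(travel=[[0,0,0.3],[0,0,0.3]], rotation=[[0,0,0],[0,0,0]], grip=[0.51,0.51])

```text
clock: 8.43
position: [0.5113, 0.2397, 0.0061]
tool_rot: [-2.014, 2.41, -0.0]
contact_force: [-0.9, -0.5, 2.3]
gripper_width: 0.0437
```

```bash
python3 look.py c10.png
```

```text
8.425 [0.51132884 0.23968058 0.00609076] [-0.93912865 -0.53357408  2.30730834] [-0.06189539  0.05580629 -0.00053975]
```

View pics/c10.png

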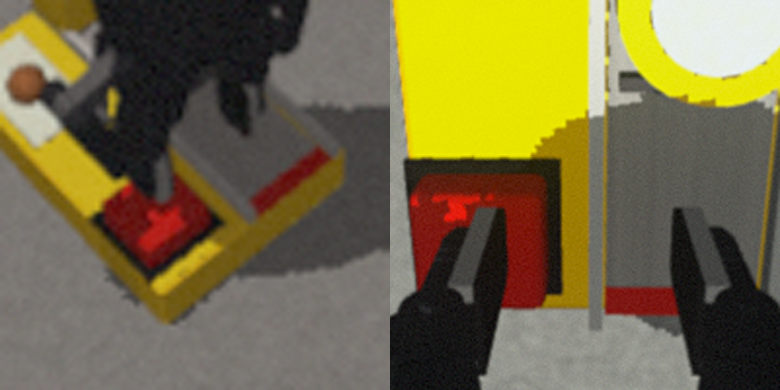

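Call:
drive_tool(travel=[[0,0,0.4],[0,0,0.8],[0,0,1.1],[0,0,1.1]], rotation=[[0,0,0],[0,0,0],[0,0,0],[0,0,0]], grip=[0.51,0.51,0.51,0.51])

```text
clock: 9.02
position: [0.5115, 0.2397, -0.0044]
tool_rot: [-2.014, 2.41, -0.001]
contact_force: [-2.0, -1.5, 9.2]
gripper_width: 0.0435
```

```bash
python3 look.py c11.png
```

```text
9.025 [ 0.51146634  0.2397092  -0.00436129] [-2.01068964 -1.47211291  9.22565576] [-0.13789427  0.36615044  0.06447975]
```

View pics/c11.png

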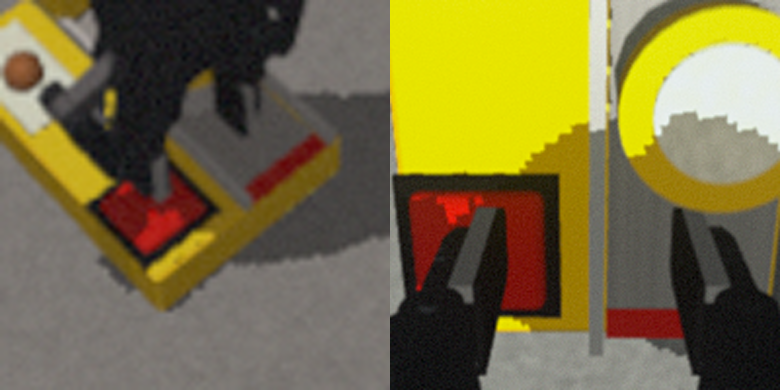

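Call:
drive_tool(travel=[[0,0,0.1],[0,0,0.2],[0,0,0.2],[0,0,0.2]], rotation=[[0,0,0],[0,0,0],[0,0,0],[0,0,0]], grip=[0.51,0.51,0.51,0.51])

```text
clock: 9.62
position: [0.5115, 0.2398, -0.0046]
tool_rot: [-2.014, 2.41, -0.002]
contact_force: [-4.5, -3.8, 18.6]
gripper_width: 0.0431
```

```bash
python3 look.py c12.png
python3 - <<'E'
from h import *
S=snap('side'); s=snap('wrist')
p=[.55908,.22619,-.1773]; _,_,W=fit([(s,'yellow_feeder',np.array([280,140]),1)])
for c,q in (('wrist',s),('side',S)):
  for l,z in (('yellow_tin',.03),('yellow_key_top',.036)):
    for r in finder.spot_point(c,l)[:1]:
      d=atz(q,r['xy'],z)-W(p,(0,0,0)); a=p[2]; print(c,l,r['confidence'],d[0]*np.cos(a)+d[1]*np.sin(a),-d[0]*np.sin(a)+d[1]*np.cos(a))
im=cv2.imwrite('pics/w12.png',s['color'][:,:,::-1])
E
```

```text
9.625 [ 0.51149979  0.23981127 -0.00455176] [-4.45210629 -3.79789353 18.61616377] [-0.43662239  1.0022352   0.018737  ]
wrist yellow_tin 0.84 -0.015303620226716252 -0.023888277334536103
side yellow_tin 0.63 0.07171325586179567 -0.44411700624096595
side yellow_key_top 0.57 -0.055217394991805904 0.03494711510878005
```

View pics/c12.png

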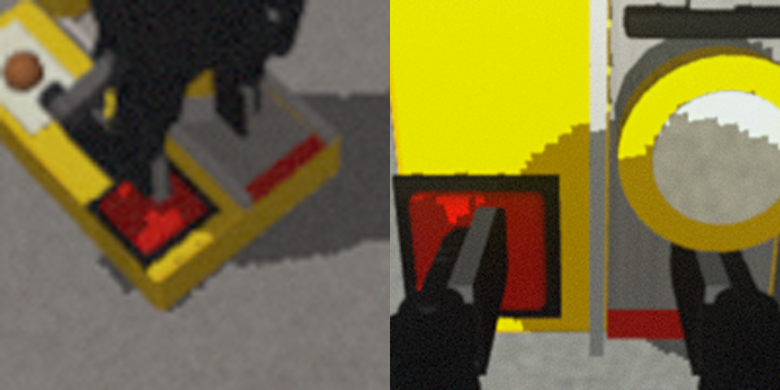

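View pics/w12.png

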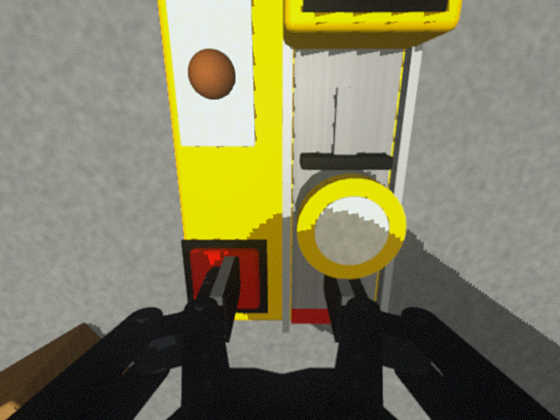

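Call:
drive_tool(travel=[[0,0,0],[0,0,0],[0,0,0],[0,0,0],[0,0,0]], rotation=[[0,0,0],[0,0,0],[0,0,0],[0,0,0],[0,0,0]], grip=[0.51,0.51,0.51,0.51,0.51])

```text
clock: 10.65
position: [0.5115, 0.2398, -0.0046]
tool_rot: [-2.014, 2.41, -0.002]
contact_force: [-4.8, -3.8, 18.2]
gripper_width: 0.0434
```

```bash
python3 look.py c13.png
python3 - <<'E'
from h import *
s=snap('wrist'); p=[.55908,.22619,-.1773]; _,_,W=fit([(s,'yellow_feeder',np.array([280,140]),1)])
for l,z in (('yellow_tin',.03),):
    for r in finder.spot_point('wrist',l)[:1]:
      d=atz(s,r['xy'],z)-W(p,(0,0,0)); a=p[2]; print(l,r,d[0]*np.cos(a)+d[1]*np.sin(a),-d[0]*np.sin(a)+d[1]*np.cos(a))
# lid centre at z=.06
d=atz(s,(352,228),.06)-W(p,(0,0,0)); print('lid',d[0]*np.cos(a)+d[1]*np.sin(a),-d[0]*np.sin(a)+d[1]*np.cos(a))
E
```

```text
10.65 [ 0.51146656  0.23981362 -0.00456529] [-4.83436789 -3.82070419 18.24184529] [-0.42766213  1.03916663 -0.00827106]
yellow_tin {'xy': [337.2, 206.4], 'confidence': 0.68} -0.015090209037443634 -0.023123570174024527
lid -0.014496461074954232 -0.023979066055677144
```

View pics/c13.png

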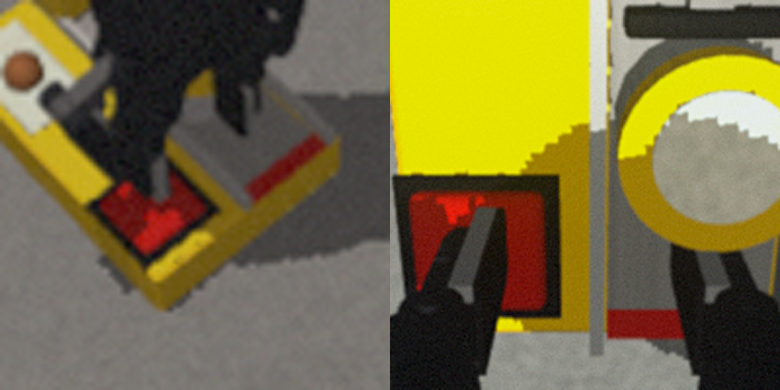

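Run:
```python
from h import *
s=snap('wrist'); p=[.55908,.22619,-.1773]; a=p[2]
for px in ((345,154),(345,167)):
  for z in (.042,.03):
    d=atz(s,px,z)-[p[0],p[1],0]; print(px,z,d[0]*np.cos(a)+d[1]*np.sin(a))
workorder.close_job(); st=telemetry.get_state(); print(st['clock'],st['position'],st['contact_force'])
```

```text
(345, 154) 0.042 0.012934804014513648
(345, 154) 0.03 0.01110729866697663
(345, 167) 0.042 0.007213604536272513
(345, 167) 0.03 0.004877404390771516
the job is handed in; nothing more can be done
the job is handed in; nothing more can be done
```

I handed the job in with the yellow key held fully down under one finger and the yellow tin standing still on the track against the other finger. The station gave no verdict, and I made the last checks just before handing in.

- **Key:** downward travel stopped about 11 mm after first touching the key, with the vertical force rising from about 9 N to 18 N. That fits the key being at its bottom stop.
- **Tin:** its centre measured about feeder x = -15 mm, y = -24 mm. It did not move between two pictures about a second apart.
- **Pusher:** its front face measured about x = +7 mm, which is where the back of the tin is. It is touching the tin and driving it against the finger. I did not measure the force on the tin separately.
- **Time and surroundings:** the arm's last move ended at 10.65 s of the 29 s allowed. No move was aimed at the green feeder or any other object, but I took no final pictures of them.

**Checks that disagreed:**
- The fingertips were about 40 mm farther back than the reported tool position, so I found the key by small steps and the force reading.
- In the last side view the tin was hidden by the gripper, and the network put it at a spot far off the track. I ignored that and used the wrist view.

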